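# Click the press selector round to its set stud and start the cycle

## Robot

A 6-joint arm with a two-finger parallel gripper is mounted at the origin on a cart in front of the work surface, level with it; the furniture and walls round the work are solid. World frame = base frame: x ahead of the robot, y to its left, z up, the work surface at z = 0. Lengths are in m, angles in rad, forces in N, time in s.
With the tool pointing down it reaches from about 0.225 to 0.875 m from the base axis. Payload 3.4 kg.
Tool frame: the origin (TCP) lies at the very end of the fingers, on their centre line; the grasp point (between the pads) lies 19 mm behind it (manip.grasp_offset is the distance from the TCP to the grasp point, in m); x points along the fingers, y is the direction in which the jaws open and shut, and the axes are right-handed (so a half turn about x gives the same grasp; the last joint's range is limited). The gripper opens to 85 mm and grips with 20 to 120 N. Pads are 22 mm wide; open, the fingers measure 114 mm over their backs; the gripper's body (76 mm by 85 mm) begins 54 mm behind the grasp point. The pads swing forward as they close: fully open they stand 13 mm farther back than shut.
Start: joints at [-1.31, 0.276, 1.505, -0, 1.361, -0.121], TCP at [0.214, -0.534, 0.231] pointing down, gripper open.
Joint ranges: [-2.89, 2.89], [-0.75, 2.08], [0.22, 2.7], [-1.18, 4.32], [0.11, 2.71], [-2.7, 2.7]. Speed limits (rad/s): [2.57, 2.57, 3.14, 3.14, 3.14, 3.14].

## Interface

Orientations are given as a unit quaternion [w, x, y, z].
In Python, from rig import manip gives the robot as it stands.
- The arm moves only by the tool step_arm, never from a script. Its argument "increments" is a list of rows, each an object with "grip": the opening, from 0 (shut) to 1 (fully open); "delta_pos": the shift along the world's x, y, z in m, a list of three; "twist": the turn about the world's z in degrees. A call has 1 to 10 rows; each row shifts and turns the commanded pose from where the row before left it; what a row does not reach is not made up. A row lasts 1/12 s, in which the tool goes at most 41.7 mm and 7.16 degrees, less where a joint would pass 70% of its speed; a pose out of reach is approached as far as the arm can. A call with a gripper value outside its range is refused whole. The fingers move at their own pace and stop on an object; "force" is the grip in N (left out, the last holds). Time passes only in rows, so rows that do not move let the fingers close. It gives the time, the measured TCP pose, the force and the opening at its end, in the units of the state.
- manip.get_state(): the state, without advancing time (a new reading comes with each control period).
- manip.get_image(name): name is "side" or "top" or "wrist"; returns a dict with "img" (400x640x3 uint8, red, green, blue), "fx", "fy", "cx", "cy" (pixels), "rvec" (rotation vector, rad) and "tvec" (3), from world to camera coordinates, as OpenCV has them; the wrist camera has in their place "mount" (4x4, takes a point from camera to tool coordinates, whose origin is the TCP and whose axes are the tool frame's). Camera axes: x right, y down, z forward; pixel columns grow to the right and rows downward; lengths in m; the calibration is good to about 2 mm. A picture is of the moment at which its call begins: read the wrist's pose just before it. There is no depth.
- manip.sign_off(): hands the job in, once; it reports no verdict.
The state is a dict: "clock": time; "qpos": joint angles; "qd": joint speeds; "effort": joint torques, N m; "position": TCP position; "ee_rot": TCP orientation; "contact_force": force on the tool from outside, world axes, zero at the start; "moment": the same for the moment, N m; "width": finger opening in m.
Only numpy, scipy, OpenCV 4.12 (cv2) and the standard library are available. Lean on these libraries where they do the work, as an engineer would, in place of code of your own. Each camera call takes 0.05 s, during which the arm holds its last target. There are 200 camera calls.

## Task

On the control box of the bench press, turn the pointer selector clockwise, click by click, until it rests in the position marked by the big hexagonal stud, without overrunning that position by a click. Only then press the larger of the two push buttons fully down and let it come up again. Push with the fingertips only: do not take the selector between the fingers, leave the small button alone, and leave the loose parts lying where they are.

Things in the scene. Friction and masses are not known exactly. Their poses are not given: they have to be found in the camera images.
- control_box: Grey sheet-metal control box with an aluminium top panel, fixed to the bench, 226 (x) x 226 (y) x 55 mm high, up to 17 degrees askew. Origin: centre of its underside; x to its far side, y to the left, z up. The panel is the plane z = 55 mm. The two push buttons stand on its near part at x = -72, y = -58 and y = +58 mm, in either order.
- dial_centre (a point): Where the selector's upright axis meets the panel (x = 10, y = 0 mm of the box). Axes as the box. Seven studs stand on the panel in an arc of 84 mm radius about it, 25 degrees apart, one for each position: position 0 is 75 degrees to the left (+y) of the box's x direction, 3 straight along x, 6 75 degrees to the right. Six are plain round studs, 8 mm across, 4 mm high; one is the set stud.
- set_stud: The big hexagonal dark steel stud, 22 mm across flats, 9 mm high, origin at the centre of its foot on the panel. It marks the position wanted: position 3, 4 or 5.
- selector (a joint): Selector angle, rad, growing clockwise from above: 0 in position 0, 0.436 more at each next, 2.618 in position 6; stops at -0.06 and 2.68. Starts in position 0 or 1. A sprung click mechanism pulls it into the nearest position, where it stays; getting over a click takes about 0.3 N m (6 N at 50 mm), then it jumps to the next position by itself.
- pointer_aim (a point): The point on the panel at which the selector points, 84 mm from its axis; turns with it. x outward along the pointer, z up. The selector is a black hub, 38 mm across and 31 mm high above the panel, with one straight lever as pointer: 12 mm wide, upright sides, rounded end 64 mm from the axis, spanning 8 to 30 mm above the panel, its end 7 mm or more short of the studs.
- start_button_top (a point): Centre of the top face of the larger push button, a black round cap 34 mm across in a dark round housing 50 mm across and 12 mm high; z up. The top face stands 22 mm above the panel when up, 16 mm when fully down.
- start_button (a joint): Travel of the larger button, m: 0 up, 0.006 fully down; it springs back. Fully down takes 5 N.
- reset_button (a joint): Travel of the small button, m: 0 up, 0.006 fully down. It must not be pressed. A black round cap 18 mm across in a dark round housing 34 mm across; its top too stands 22 mm above the panel.
- bush_2: Loose steel ring, 30 mm across and 10 mm high, lying on the panel between the two buttons; origin at the centre of its underside. To be left alone.
- bush_4: Loose dark ring, 28 mm across and 16 mm high, on the bench just right of the box. To be left alone.
- bolt_1: Loose bolt, 59 mm long, 19 mm across the head, lying on the bench right of the box. To be left alone.
- hex_key: Loose hex key, 93 x 31 x 6 mm, lying on the bench left of the box. To be left alone.
- spanner: Loose spanner, 194 mm long, lying on the bench behind the box. To be left alone.
- bush_tin: Loose small tin of bushes, 74 mm across and 54 mm high, on the bench behind the box. To be left alone.

How it is judged:
By the outcome, as a careful person would: the job done as asked, in the order asked, and still so for the second after the job is handed in, with the robot touching nothing.
It also fails if it takes over 42 s, if anything falls off the work surface, if the arm or the gripper's body presses on something with over 40 N, if the wrist force passes 120 N, or if a joint passes its speed limit or range.

## Working session

There is one attempt and no reset: what is moved stays moved. The work goes in short steps, Python scripts to look and compute and a tool call to move; the robot and the scene stay as the last step left them, time stands still between calls to the robot, and variables do not carry over. Pictures are saved under pics/ and viewed, about 8 in all and at most 12, crops included, and the job is handed in when it is done.

Besides the shell and the picture viewer there is one more tool, called after "Request:" by a JSON object that holds its "api" and its "payload". step_arm: Moves the arm, as the interface text tells. Its arguments: {"type":"object","properties":{"increments":{"type":"array"},"force":{"type":"number"}},"required":["increments"]}

```bash
mkdir -p pics; ls; cat > h.py <<'E'
import numpy as np, cv2
from rig import manip
def look(n,f):
    s=manip.get_state(); d=manip.get_image(n); cv2.imwrite(f,d["img"][:,:,::-1]); 
    np.save(f[:-4]+".npy",{"d":d,"s":s},allow_pickle=True); return d,s
def load(f): 
    o=np.load(f,allow_pickle=True).item(); return o["d"],o["s"]
def cam(d,s):
    K=np.array([[d["fx"],0,d["cx"]],[0,d["fy"],d["cy"]],[0,0,1]])
    if "mount" in d:
        from scipy.spatial.transform import Rotation as R
        T=np.eye(4); w,x,y,z=s["ee_rot"]; T[:3,:3]=R.from_quat([x,y,z,w]).as_matrix(); T[:3,3]=s["position"]
        C=T@np.array(d["mount"]); return K,C[:3,:3],C[:3,3]
    Rm=cv2.Rodrigues(np.array(d["rvec"],float))[0]; return K,Rm.T,-Rm.T@np.array(d["tvec"],float).ravel()
def ray(d,s,uv,z):
    K,R,c=cam(d,s); r=R@np.linalg.inv(K)@np.array([uv[0],uv[1],1.]); return c+r*(z-c[2])/r[2]
def proj(d,s,p):
    K,R,c=cam(d,s); q=K@R.T@(np.array(p)-c); return q[:2]/q[2]
E
python3 - <<'E'
from h import *
for n in ("top","side"):
    d,s=look(n,f"pics/{n}0.png"); K,R,c=cam(d,s); print(n,c.round(3),K[0,0])
print(s)
a=cv2.imread("pics/top0.png");b=cv2.imread("pics/side0.png")
E
```

```text
pics
top [ 0.406 -0.017  1.29 ] 511.35913385303184
side [0.314 0.695 0.53 ] 418.47235897406955
{'clock': 0.05, 'qpos': array([-1.30998979e+00,  2.76602388e-01,  1.50609150e+00,  5.80506314e-06,
        1.36068127e+00, -1.21004583e-01]), 'qd': array([-1.61564739e-04,  9.31592608e-04, -1.31014257e-04, -6.20512075e-04,
        1.85015724e-06, -1.10429063e-03]), 'effort': array([ 2.61366578e-03, -4.18076277e+01, -2.46674180e+01,  1.39876024e-04,
        5.43006405e-03,  6.36522643e-06]), 'position': array([ 0.21411068, -0.53311074,  0.23045207]), 'ee_rot': array([-0.13354287, -0.69421843, -0.13480049,  0.69430246]), 'contact_force': array([-0.0782692 ,  0.05764699,  0.13006145]), 'moment': array([-0.04912431,  0.00989523, -0.00626701]), 'width': 0.085244208231028}
```

View pics/top0.png

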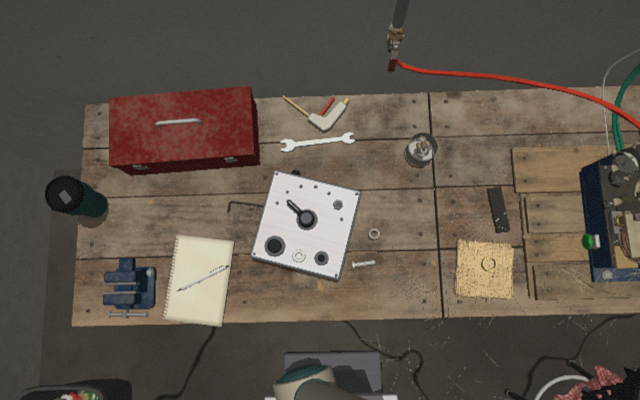

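View pics/side0.png

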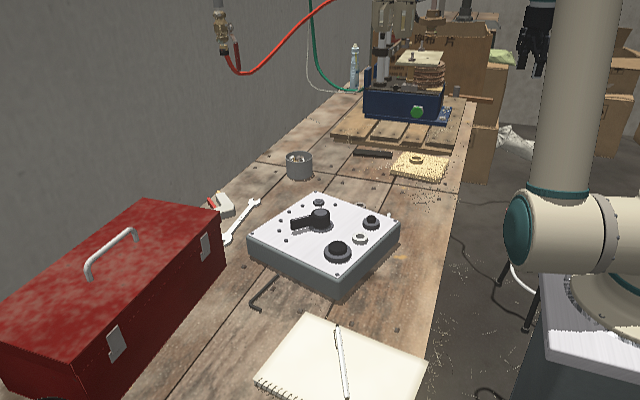

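The top view shows the box with its dial at about (306,218), the pointer towards (291,205), and the hexagonal stud at (338,205). The large button is on the left at (275,245), the small one at (321,258), and the ring between them.

```bash
python3 - <<'E'
from h import *
d,s=load("pics/top0.npy"); im=d["img"]; hsv=cv2.cvtColor(im,cv2.COLOR_RGB2HSV)
m=((hsv[...,1]<40)&(hsv[...,2]>130)).astype(np.uint8); m=cv2.morphologyEx(m,cv2.MORPH_OPEN,np.ones((3,3)))
n,l,st,ce=cv2.connectedComponentsWithStats(m)
k=l[235,330] ; mm=(l==k).astype(np.uint8); cs=max(cv2.findContours(mm,0,1)[0],key=cv2.contourArea)
hull=cv2.convexHull(cs); r=cv2.minAreaRect(hull); bp=cv2.boxPoints(r); print(r)
P=np.array([ray(d,s,p,.055)[:2] for p in bp]); print(P.round(4)); c=P.mean(0); print("c",c, "sides",[np.linalg.norm(P[i]-P[i-1]).round(4) for i in range(4)])
for i in range(4):
    e=P[i]-P[i-1]; print("edge ang",np.degrees(np.arctan2(e[1],e[0])).round(2))
f=np.zeros_like(mm); cv2.fillPoly(f,[hull],1); dark=((im.max(2)<110)&(f>0)).astype(np.uint8)
dark=dark&cv2.erode(f,np.ones((3,3)))
n,l,st,ce=cv2.connectedComponentsWithStats(dark)
for i in range(1,n): print(st[i],ce[i].round(1),ray(d,s,ce[i],.06)[:2].round(4))
x0,y0=245,165; cr=cv2.resize(im[y0:y0+120,x0:x0+125],None,fx=5,fy=5,interpolation=cv2.INTER_CUBIC); cv2.imwrite("pics/c1.png",cr[:,:,::-1])
E
```

```text
((305.26995849609375, 223.54869079589844), (89.82013702392578, 89.52564239501953), 14.620874404907227)
[[ 0.4849  0.1818]
 [ 0.6975  0.1252]
 [ 0.6337 -0.0879]
 [ 0.4255 -0.026 ]]
c [0.5603952  0.04829724] sides [np.float64(0.2161), np.float64(0.22), np.float64(0.2225), np.float64(0.2172)]
edge ang 74.07
edge ang -14.92
edge ang -106.66
edge ang 163.43
[300 186   2   2   3] [300.3 186.3] [0.6503 0.0581]
[314 186   3   2   5] [315.2 186.6] [0.6485 0.0216]
[286 191   2   2   3] [286.7 191.7] [0.638  0.0918]
[328 193   2   2   3] [328.3 193.3] [ 0.6307 -0.0101]
[287 200  30  30 392] [303.7 216.9] [0.5744 0.0514]
[276 202   2   2   3] [276.7 202.7] [0.6114 0.1167]
[333 202   9   8  38] [337.3 205.1] [ 0.601  -0.0312]
[340 218   2   3   4] [340.8 219. ] [ 0.5667 -0.0384]
[265 236  20  20 306] [274.4 246. ] [0.5059 0.1232]
[254 253   1   1   1] [254. 253.] [0.4904 0.1726]
[315 252  13  13 138] [321.  258.1] [0.4739 0.0118]
```

View pics/c1.png

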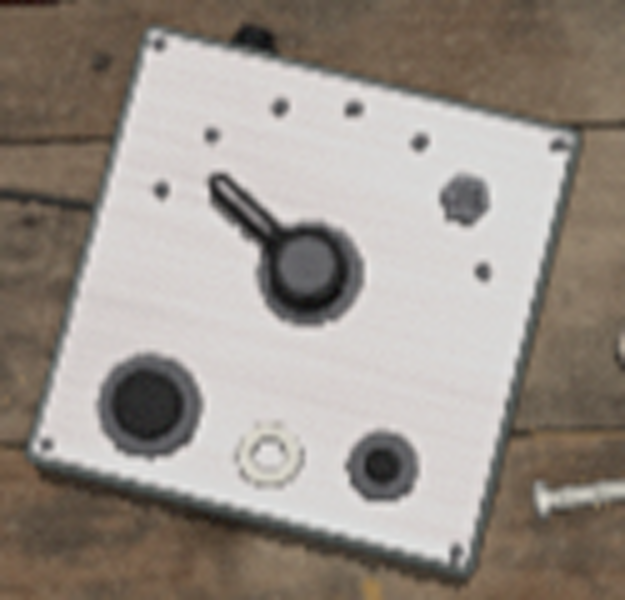

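The crop shows studs 0 to 4 left to right along the arc, the hexagon as the sixth (position 5), and a plain one as the seventh. Next I fit the box pose to the studs.

```bash
cat >> h.py <<'E'
def fit(B,W):
    B=np.array(B);W=np.array(W);b=B.mean(0);w=W.mean(0);H=(B-b).T@(W-w)
    th=np.arctan2(H[0,1]-H[1,0],H[0,0]+H[1,1]); R=np.array([[np.cos(th),-np.sin(th)],[np.sin(th),np.cos(th)]])
    return th,R,w-R@b
E
python3 - <<'E'
from h import *
d,s=load("pics/top0.npy")
px=[(276.7,202.7),(286.7,191.7),(300.3,186.3),(315.2,186.6),(328.3,193.3),(337.3,205.1),(340.8,219)]
z=[.058]*7; z[5]=.062
W=[ray(d,s,p,zz)[:2] for p,zz in zip(px,z)]
a=np.radians(75-25*np.arange(7)); B=np.c_[10+84*np.cos(a),84*np.sin(a)]/1000
# buttons at top height
W+= [ray(d,s,(274.4,246),.070)[:2],ray(d,s,(321,258.1),.070)[:2]]; B=np.r_[B,[[-.072,.058],[-.072,-.058]]]
th,R,t=fit(B,W); print("yaw",np.degrees(th),"t",t.round(4)); print("res mm",((np.array(W)-(B@R.T+t))*1000).round(1).tolist())
D=R@[.01,0]+t; print("dial",D.round(4),"start",(R@[-.072,.058]+t).round(4))
# lever direction: tip of dark comp
im=d["img"]; m=((im.max(2)<110)).astype(np.uint8); n,l,st,ce=cv2.connectedComponentsWithStats(m); 
ys,xs=np.nonzero(m[195:235,280:325]); xs+=280; ys+=195
Q=np.array([ray(d,s,(x,y),.085)[:2] for x,y in zip(xs,ys)]); q=(Q-D)@R; r=np.hypot(*q.T); k=(r>.035)&(r<.07)
an=np.degrees(np.arctan2(q[k,1],q[k,0])); print(k.sum(),"lever ang",np.median(an),"pos",(75-np.median(an))/25)
K,Rr,c=cam(d,s)
E
```

```text
yaw -15.998678271834002 t [0.5584 0.0477]
res mm [[0.4, -0.1], [0.7, 0.0], [-0.2, 0.2], [0.2, -0.1], [-0.2, 0.1], [-1.5, 0.7], [0.4, 0.5], [-0.1, -1.1], [0.2, -0.2]]
dial [0.568  0.0449] start [0.5051 0.1233]
48 lever ang 63.28372291901855 pos 0.46865108323925797
```

Request:
{"api": "step_arm", "payload": {"increments": [{"grip": 0, "delta_pos": [0.018, 0.032, 0], "twist": 5.75}, {"grip": 0, "delta_pos": [0.018, 0.032, 0], "twist": 5.75}, {"grip": 0, "delta_pos": [0.018, 0.032, 0], "twist": 5.75}, {"grip": 0, "delta_pos": [0.018, 0.032, 0], "twist": 5.75}, {"grip": 0, "delta_pos": [0.018, 0.032, 0], "twist": 5.75}, {"grip": 0, "delta_pos": [0.018, 0.032, 0], "twist": 5.75}, {"grip": 0, "delta_pos": [0.018, 0.032, 0], "twist": 5.75}, {"grip": 0, "delta_pos": [0.018, 0.032, 0], "twist": 5.75}, {"grip": 0, "delta_pos": [0.018, 0.032, 0], "twist": 5.75}, {"grip": 0, "delta_pos": [0.018, 0.032, 0], "twist": 5.75}], "force": 30}}

```text
clock: 0.93
position: [0.3945, -0.2118, 0.2311]
ee_rot: [0.453, 0.543, 0.453, -0.543]
contact_force: [0.6, -1.2, -0.1]
width: -0.0002
```

Request:
{"api": "step_arm", "payload": {"increments": [{"grip": 0, "delta_pos": [0.018, 0.032, 0], "twist": 5.75}, {"grip": 0, "delta_pos": [0.018, 0.032, 0], "twist": 5.75}, {"grip": 0, "delta_pos": [0.018, 0.032, 0], "twist": 5.75}, {"grip": 0, "delta_pos": [0.018, 0.032, 0], "twist": 5.75}, {"grip": 0, "delta_pos": [0.018, 0.032, 0], "twist": 5.75}, {"grip": 0, "delta_pos": [0.018, 0.032, 0], "twist": 5.75}, {"grip": 0, "delta_pos": [0.018, 0.032, 0], "twist": 5.75}, {"grip": 0, "delta_pos": [0.018, 0.032, 0], "twist": 5.75}, {"grip": 0, "delta_pos": [0.018, 0.032, 0], "twist": 5.75}, {"grip": 0, "delta_pos": [0.018, 0.032, 0], "twist": 5.75}]}}

```text
clock: 1.77
position: [0.5745, 0.1082, 0.2309]
ee_rot: [0.658, 0.258, 0.659, -0.258]
contact_force: [0.4, -0.1, -0.9]
width: -0.0003
```

```bash
python3 - <<'E'
from h import *
d,s=look("wrist","pics/w1.png"); K,R,c=cam(d,s); print(s["clock"],s["position"],s["ee_rot"],s["qpos"],s["contact_force"],s["width"],c, R[:,2])
from scipy.spatial.transform import Rotation as Ro
w,x,y,z=s["ee_rot"]; Y=Ro.from_quat([x,y,z,w]).as_matrix()[:,1]; print("yaw y",np.degrees(np.arctan2(Y[1],Y[0])))
E
```

```text
1.7667 [0.57451789 0.1081965  0.23088507] [ 0.65809319  0.25794178  0.65854701 -0.25825419] [ 6.72336889e-02  2.91054138e-01  1.48417635e+00 -1.28343698e-04
  1.36713113e+00 -7.56258786e-01] [ 0.3669312  -0.14810219 -0.85213718] -0.0003015873941433091 [0.52134686 0.1573031  0.37346899] [ 0.20787164 -0.19519614 -0.95848205]
yaw y 47.184141418838145
```

View pics/w1.png

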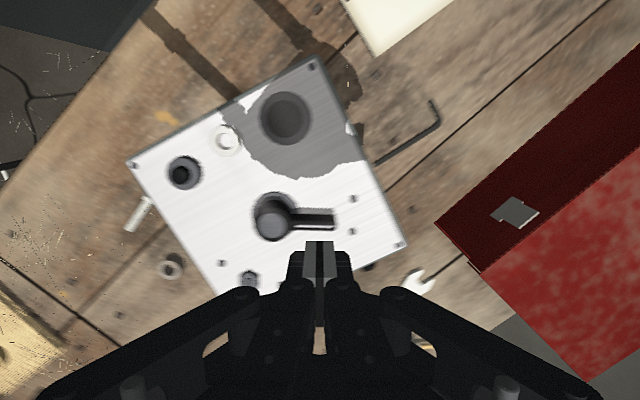

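The wrist view shows the hub at (270,217) and the lever ending at (333,222), between studs 0 (352,199) and 1 (352,231). I'll enlarge it and overlay the two candidate lever outlines.

```bash
python3 - <<'E'
from h import *
d,s=load("pics/w1.npy"); im=d["img"]
for p in [(352,199),(352,231)]: print(ray(d,s,p,.058)[:2])
x0,y0=225,165; F=5
cr=np.ascontiguousarray(cv2.resize(im[y0:y0+110,x0:x0+145],None,fx=F,fy=F,interpolation=cv2.INTER_CUBIC)[:,:,::-1])
D=np.array([.568,.0449])
for pos,col in ((0,(0,0,255)),(1,(0,200,0))):
    a=np.radians(75-25*pos-16); u=np.array([np.cos(a),np.sin(a)]); n=np.array([-u[1],u[0]])
    for z in (.085,.063):
        P=[(np.array(proj(d,s,[*(D+r*u+w*n),z]))-[x0,y0])*F for r,w in ((.019,.006),(.064,.006),(.064,-.006),(.019,-.006))]
        cv2.polylines(cr,[np.array(P).round().astype(int)],False,col,1 if z<.07 else 2)
    q=(np.array(proj(d,s,[*(D+.084*u),.059]))-[x0,y0])*F; cv2.circle(cr,tuple(q.astype(int)),6,col,1)
cv2.imwrite("pics/c2.png",cr)
E
```

```text
[0.61268944 0.11840332]
[0.63964317 0.09484761]
```

View pics/c2.png

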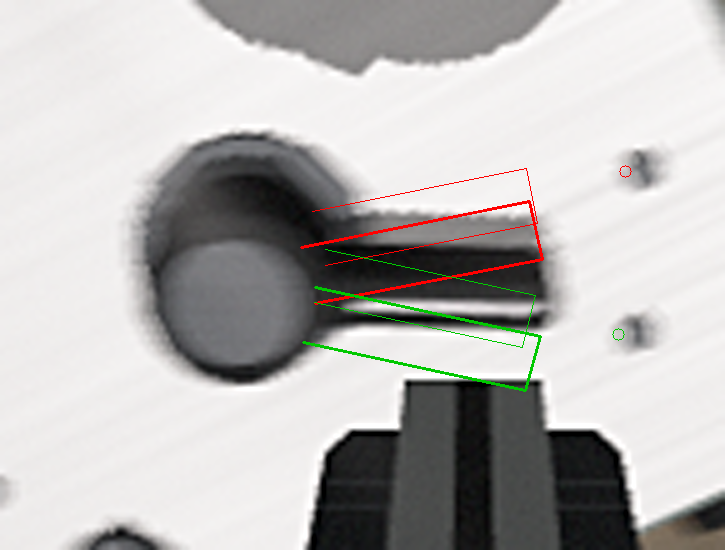

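The lever lies midway between the outlines, at about 0.5. That doesn't match a resting position, so I will push one click and look again. Now I lower the shut fingers on the lever's left side.

Request:
{"api": "step_arm", "payload": {"increments": [{"grip": 0, "delta_pos": [0, 0, -0.032], "twist": 0}, {"grip": 0, "delta_pos": [0, 0, -0.032], "twist": 0}, {"grip": 0, "delta_pos": [0, 0, -0.032], "twist": 0}, {"grip": 0, "delta_pos": [0, 0, -0.032], "twist": 0}, {"grip": 0, "delta_pos": [0, 0, -0.032], "twist": 0}, {"grip": 0, "delta_pos": [0, 0, 0], "twist": 0}, {"grip": 0, "delta_pos": [0.0055, -0.005, 0], "twist": 0}, {"grip": 0, "delta_pos": [0.0055, -0.005, 0], "twist": 0}]}}

```text
clock: 2.48
position: [0.5867, 0.0961, 0.0728]
ee_rot: [0.658, 0.26, 0.657, -0.259]
contact_force: [0.9, -0.6, -0.2]
width: -0.0
```

```bash
cat >> h.py <<'E'
D=np.array([.568,.0449])
def rel():
    from scipy.spatial.transform import Rotation as Ro
    s=manip.get_state(); w,x,y,z=s["ee_rot"]; Y=Ro.from_quat([x,y,z,w]).as_matrix()[:,1]; a=np.degrees(np.arctan2(Y[1],Y[0]))
    p=s["position"][:2]-D; u=Y[:2]; n=np.array([-u[1],u[0]]); f=s["contact_force"]
    print("t",s["clock"],"yaw",a.round(2),"r",(p@u).round(4),"n",(p@n).round(4),"z",s["position"][2].round(4),"F",f.round(2),"Fn",(f[:2]@n).round(2),"Mz",s["moment"])
    return p,a
E
python3 - <<'E'
from h import *
d,s=look("side","pics/s2.png"); rel()
x0,y0=230,180
cv2.imwrite("pics/c3.png",cv2.resize(d["img"][y0:y0+130,x0:x0+180],None,fx=4,fy=4,interpolation=cv2.INTER_CUBIC)[:,:,::-1])
E
```

```text
t 2.5333 yaw 46.86 r 0.051 n 0.0187 z 0.0736 F [ 3.06 -1.35  0.78] Fn -3.16 Mz [-0.06251427 -0.05484726  0.00686414]
```

View pics/c3.png

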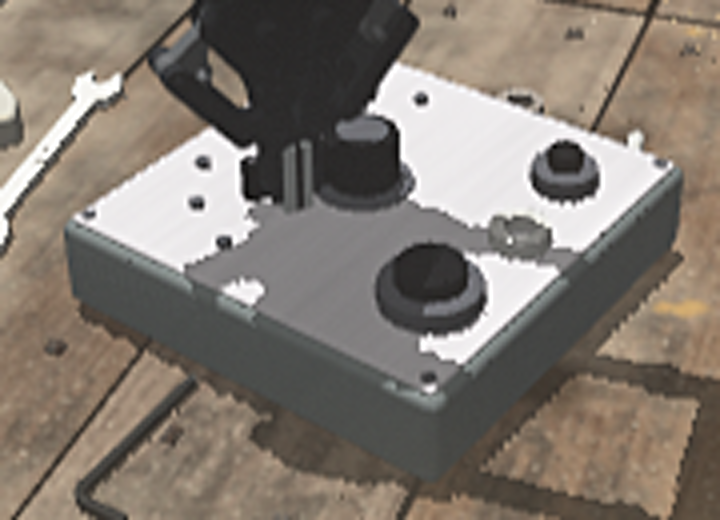

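```bash
python3 - <<'E'
from h import *
p,a=rel()
def P(a): a=np.radians(a); return .05*np.array([np.cos(a),np.sin(a)])+.017*np.array([-np.sin(a),np.cos(a)])
A=np.arange(47,-65,-4); q=[P(x) for x in A]; print("first",q[0]-p)
for i in range(1,len(A)): print(A[i],"pos",round((59-A[i])/25,2),(q[i]-q[i-1]).round(4).tolist())
E
```

```text
t 2.5333 yaw 46.86 r 0.051 n 0.0187 z 0.0736 F [ 3.06 -1.35  0.78] Fn -3.16 Mz [-0.06251427 -0.05484726  0.00686414]
first [ 0.0003992 -0.0018619]
43 pos 0.64 [0.0033, -0.0016]
39 pos 0.8 [0.0032, -0.0019]
35 pos 0.96 [0.003, -0.0021]
31 pos 1.12 [0.0029, -0.0023]
27 pos 1.28 [0.0027, -0.0025]
23 pos 1.44 [0.0026, -0.0027]
19 pos 1.6 [0.0024, -0.0028]
15 pos 1.76 [0.0022, -0.003]
11 pos 1.92 [0.0019, -0.0031]
7 pos 2.08 [0.0017, -0.0033]
3 pos 2.24 [0.0015, -0.0034]
-1 pos 2.4 [0.0012, -0.0035]
-5 pos 2.56 [0.001, -0.0035]
-9 pos 2.72 [0.0008, -0.0036]
-13 pos 2.88 [0.0005, -0.0037]
-17 pos 3.04 [0.0002, -0.0037]
-21 pos 3.2 [-0.0, -0.0037]
-25 pos 3.36 [-0.0003, -0.0037]
-29 pos 3.52 [-0.0005, -0.0036]
-33 pos 3.68 [-0.0008, -0.0036]
-37 pos 3.84 [-0.001, -0.0035]
-41 pos 4.0 [-0.0013, -0.0035]
-45 pos 4.16 [-0.0015, -0.0034]
-49 pos 4.32 [-0.0017, -0.0032]
-53 pos 4.48 [-0.002, -0.0031]
-57 pos 4.64 [-0.0022, -0.003]
-61 pos 4.8 [-0.0024, -0.0028]
```

Request:
{"api": "step_arm", "payload": {"increments": [{"grip": 0, "delta_pos": [0.0004, -0.0018, 0], "twist": 0}, {"grip": 0, "delta_pos": [0.0033, -0.0016, 0], "twist": -4}, {"grip": 0, "delta_pos": [0, 0, 0], "twist": 0}]}}

```text
clock: 2.78
position: [0.5908, 0.0925, 0.0733]
ee_rot: [0.649, 0.284, 0.647, -0.283]
contact_force: [0.7, 0.3, 0.6]
width: -0.0005
```

Request:
{"api": "step_arm", "payload": {"increments": [{"grip": 0, "delta_pos": [0.0032, -0.0019, 0], "twist": -4}, {"grip": 0, "delta_pos": [0, 0, 0], "twist": 0}]}}

```text
clock: 2.95
position: [0.5931, 0.091, 0.0727]
ee_rot: [0.639, 0.306, 0.637, -0.305]
contact_force: [-0.1, -0.3, 0.9]
width: -0.0001
```

Request:
{"api": "step_arm", "payload": {"increments": [{"grip": 0, "delta_pos": [0.003, -0.0021, 0], "twist": -4}, {"grip": 0, "delta_pos": [0, 0, 0], "twist": 0}]}}

```text
clock: 3.12
position: [0.596, 0.0888, 0.0723]
ee_rot: [0.628, 0.327, 0.626, -0.326]
contact_force: [0.6, -0.5, -0.3]
width: -0.0001
```

```bash
python3 - <<'E'
from h import *
rel()
E
```

```text
t 3.1167 yaw 34.94 r 0.0481 n 0.0199 z 0.0723 F [ 0.59 -0.46 -0.3 ] Fn -0.72 Mz [ 0.00144399 -0.00250596  0.00344824]
```

```bash
cat >> h.py <<'E'
def over(f,out,poss,box,F=4):
    d,s=load(f); im=d["img"]; x0,y0,w,h=box
    cr=np.ascontiguousarray(cv2.resize(im[y0:y0+h,x0:x0+w],None,fx=F,fy=F,interpolation=cv2.INTER_CUBIC)[:,:,::-1])
    for pos,col in zip(poss,((0,0,255),(0,200,0),(255,0,0))):
        a=np.radians(59-25*pos); u=np.array([np.cos(a),np.sin(a)]); n=np.array([-u[1],u[0]])
        P=[(np.array(proj(d,s,[*(D+r*u+w_*n),.085]))-[x0,y0])*F for r,w_ in ((.019,.006),(.064,.006),(.064,-.006),(.019,-.006))]
        cv2.polylines(cr,[np.array(P).round().astype(int)],False,col,1)
    cv2.imwrite(out,cr)
E
python3 - <<'E'
from h import *
look("wrist","pics/w2.png"); over("pics/w2.npy","pics/c4.png",(0.5,1,1.5),(220,120,200,150))
E
```

```text
(no output)
```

View pics/c4.png

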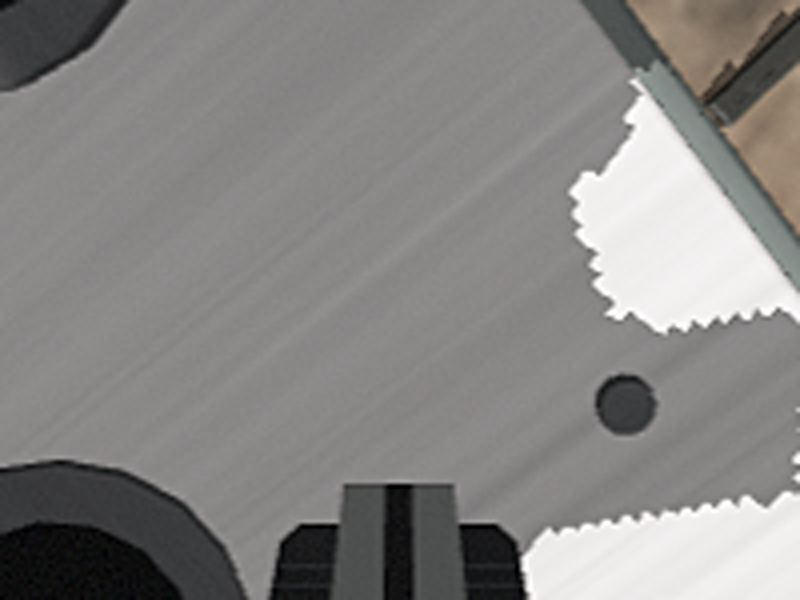

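The fingers hide the lever, so I go on pushing by feel.

Request:
{"api": "step_arm", "payload": {"increments": [{"grip": 0, "delta_pos": [0.0029, -0.0023, 0], "twist": -4}, {"grip": 0, "delta_pos": [0, 0, 0], "twist": 0}]}}

```text
clock: 3.33
position: [0.5985, 0.0865, 0.0718]
ee_rot: [0.616, 0.349, 0.615, -0.348]
contact_force: [-0.1, -0.1, 0.5]
width: -0.0
```

Request:
{"api": "step_arm", "payload": {"increments": [{"grip": 0, "delta_pos": [0.0027, -0.0025, 0], "twist": -4}, {"grip": 0, "delta_pos": [0, 0, 0], "twist": 0}]}}

```text
clock: 3.5
position: [0.5996, 0.0858, 0.0715]
ee_rot: [0.601, 0.371, 0.604, -0.369]
contact_force: [-1.9, 5.2, 1.8]
width: -0.0004
```

```bash
python3 - <<'E'
from h import *
rel()
d,s=look("side","pics/s3.png")
x0,y0=270,190
cv2.imwrite("pics/c5.png",cv2.resize(d["img"][y0:y0+60,x0:x0+80],None,fx=8,fy=8,interpolation=cv2.INTER_CUBIC)[:,:,::-1])
E
```

```text
t 3.5 yaw 26.91 r 0.0467 n 0.0222 z 0.0715 F [-1.94  5.21  1.79] Fn 5.53 Mz [0.70732059 0.35733319 0.05289148]
```

Request:
{"api": "step_arm", "payload": {"increments": [{"grip": 0, "delta_pos": [0.0026, -0.0027, 0], "twist": -4}, {"grip": 0, "delta_pos": [0, 0, 0], "twist": 0}]}}

```text
clock: 3.72
position: [0.6007, 0.0857, 0.0714]
ee_rot: [0.586, 0.392, 0.592, -0.39]
contact_force: [-5.4, 11.1, 3.6]
width: 0.0
```

Request:
{"api": "step_arm", "payload": {"increments": [{"grip": 0, "delta_pos": [0.0024, -0.0028, 0], "twist": -4}, {"grip": 0, "delta_pos": [0, 0, 0], "twist": 0}]}}

```text
clock: 3.88
position: [0.604, 0.0828, 0.0716]
ee_rot: [0.573, 0.412, 0.577, -0.41]
contact_force: [-0.2, 2.3, 1.5]
width: 0.0002
```

Request:
{"api": "step_arm", "payload": {"increments": [{"grip": 0, "delta_pos": [0.0022, -0.003, 0], "twist": -4}, {"grip": 0, "delta_pos": [0, 0, 0], "twist": 0}]}}

```text
clock: 4.05
position: [0.6082, 0.0761, 0.0717]
ee_rot: [0.561, 0.431, 0.561, -0.43]
contact_force: [-0.0, -0.4, 0.1]
width: -0.0
```

```bash
python3 - <<'E'
from h import *
rel()
E
```

```text
t 4.05 yaw 15.03 r 0.047 n 0.0197 z 0.0717 F [-0.01 -0.45  0.06] Fn -0.43 Mz [-0.01171855  0.01226485  0.05253175]
```

The force peaked at about 12 N and then dropped: one click. I'll raise the tool and check where the pointer rests.

Request:
{"api": "step_arm", "payload": {"increments": [{"grip": 0, "delta_pos": [-0.003, 0.008, 0], "twist": 0}, {"grip": 0, "delta_pos": [-0.003, 0.005, 0.03], "twist": 0}, {"grip": 0, "delta_pos": [0, 0, 0.04], "twist": 0}, {"grip": 0, "delta_pos": [0, 0, 0.04], "twist": 0}, {"grip": 0, "delta_pos": [0, 0, 0.03], "twist": 0}]}}

```text
clock: 4.47
position: [0.6021, 0.089, 0.2145]
ee_rot: [0.562, 0.431, 0.56, -0.43]
contact_force: [0.0, -0.3, 0.1]
width: -0.0002
```

```bash
python3 - <<'E'
from h import *
rel(); d,s=look("wrist","pics/w3.png"); print(proj(d,s,[*D,.085]), [proj(d,s,[*(D+.084*np.array([np.cos(np.radians(59-25*k)),np.sin(np.radians(59-25*k))])),.059]).round(0) for k in range(7)])
over("pics/w3.npy","pics/c6.png",(1,1.5,2),(220,130,180,140))
E
```

```text
t 4.4667 yaw 15.07 r 0.0444 n 0.0337 z 0.2145 F [ 0.02 -0.31  0.07] Fn -0.3 Mz [-0.02823165 -0.00140773 -0.01616304]
[270.8795465  225.18531576] [array([336., 158.]), array([355., 189.]), array([358., 224.]), array([346., 255.]), array([321., 278.]), array([290., 289.]), array([256., 287.])]
```

View pics/c6.png

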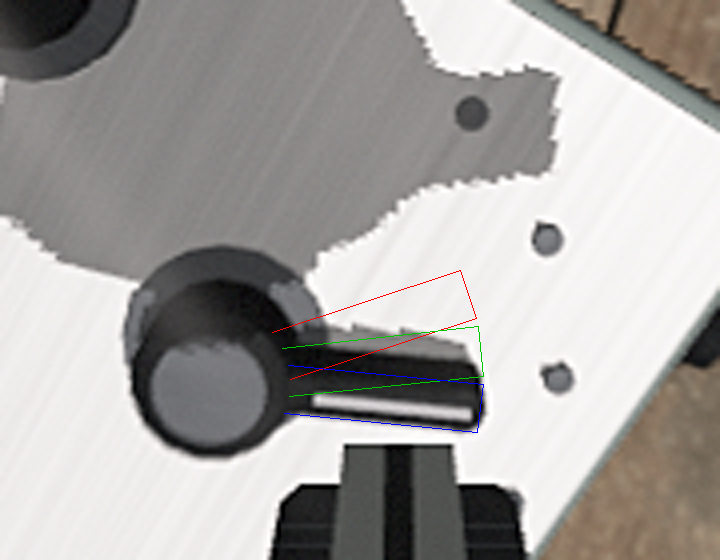

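The white index line now points at position 2 (blue outline). I go back down and push on: three more clicks are needed.

Request:
{"api": "step_arm", "payload": {"increments": [{"grip": 0, "delta_pos": [0, 0, -0.036], "twist": 0}, {"grip": 0, "delta_pos": [0, 0, -0.036], "twist": 0}, {"grip": 0, "delta_pos": [0, 0, -0.036], "twist": 0}, {"grip": 0, "delta_pos": [0, 0, -0.035], "twist": 0}, {"grip": 0, "delta_pos": [0, 0, 0], "twist": 0}, {"grip": 0, "delta_pos": [0.005, -0.0073, 0], "twist": 0}, {"grip": 0, "delta_pos": [0.0048, -0.0074, 0], "twist": 0}, {"grip": 0, "delta_pos": [0, 0, 0], "twist": 0}]}}

```text
clock: 5.18
position: [0.6155, 0.0723, 0.0711]
ee_rot: [0.563, 0.432, 0.558, -0.43]
contact_force: [0.1, -0.2, -0.1]
width: 0.0002
```

Request:
{"api": "step_arm", "payload": {"increments": [{"grip": 0, "delta_pos": [0.0019, -0.0031, 0], "twist": -4}, {"grip": 0, "delta_pos": [0.0017, -0.0033, 0], "twist": -4}, {"grip": 0, "delta_pos": [0.0015, -0.0034, 0], "twist": -4}, {"grip": 0, "delta_pos": [0, 0, 0], "twist": 0}]}}

```text
clock: 5.52
position: [0.6179, 0.0687, 0.071]
ee_rot: [0.51, 0.492, 0.513, -0.485]
contact_force: [-1.6, 12.6, -0.0]
width: 0.0
```

Request:
{"api": "step_arm", "payload": {"increments": [{"grip": 0, "delta_pos": [0.0012, -0.0035, 0], "twist": -4}, {"grip": 0, "delta_pos": [0, 0, 0], "twist": 0}]}}

```text
clock: 5.68
position: [0.6198, 0.0627, 0.0711]
ee_rot: [0.495, 0.508, 0.494, -0.503]
contact_force: [0.3, -0.8, 0.2]
width: 0.0003
```

```bash
python3 - <<'E'
from h import *
rel()
E
```

```text
t 5.6833 yaw -1.26 r 0.0514 n 0.0189 z 0.0711 F [ 0.32 -0.77  0.16] Fn -0.76 Mz [-0.00696146 -0.03119014 -0.02153543]
```

Position 3 by force. The next click follows.

Request:
{"api": "step_arm", "payload": {"increments": [{"grip": 0, "delta_pos": [0.001, -0.0035, 0], "twist": -4}, {"grip": 0, "delta_pos": [0.0008, -0.0036, 0], "twist": -4}, {"grip": 0, "delta_pos": [0.0005, -0.0037, 0], "twist": -4}, {"grip": 0, "delta_pos": [0.0002, -0.0037, 0], "twist": -4}, {"grip": 0, "delta_pos": [0, -0.0037, 0], "twist": -4}, {"grip": 0, "delta_pos": [0, 0, 0], "twist": 0}]}}

```text
clock: 6.18
position: [0.6234, 0.0461, 0.0711]
ee_rot: [0.397, 0.588, 0.399, -0.58]
contact_force: [1.7, 11.1, -1.3]
width: -0.0001
```

Request:
{"api": "step_arm", "payload": {"increments": [{"grip": 0, "delta_pos": [-0.0003, -0.0037, 0], "twist": -4}, {"grip": 0, "delta_pos": [0, 0, 0], "twist": 0}]}}

```text
clock: 6.35
position: [0.6226, 0.0402, 0.0711]
ee_rot: [0.379, 0.599, 0.378, -0.595]
contact_force: [1.0, 1.2, 1.0]
width: -0.0001
```

```bash
python3 - <<'E'
from h import *
rel()
E
```

```text
t 6.35 yaw -25.24 r 0.0514 n 0.019 z 0.0711 F [1.03 1.22 1.  ] Fn 1.54 Mz [ 0.21387423 -0.02056278  0.01691483]
```

Request:
{"api": "step_arm", "payload": {"increments": [{"grip": 0, "delta_pos": [-0.0005, -0.0036, 0], "twist": -4}, {"grip": 0, "delta_pos": [-0.0008, -0.0036, 0], "twist": -4}, {"grip": 0, "delta_pos": [-0.001, -0.0035, 0], "twist": -4}, {"grip": 0, "delta_pos": [-0.0013, -0.0035, 0], "twist": -4}, {"grip": 0, "delta_pos": [-0.0015, -0.0034, 0], "twist": -4}, {"grip": 0, "delta_pos": [0, 0, 0], "twist": 0}]}}

```text
clock: 6.85
position: [0.619, 0.0234, 0.071]
ee_rot: [0.268, 0.658, 0.269, -0.65]
contact_force: [4.8, 9.1, -2.2]
width: 0.0003
```

Request:
{"api": "step_arm", "payload": {"increments": [{"grip": 0, "delta_pos": [-0.0017, -0.0032, 0], "twist": -4}, {"grip": 0, "delta_pos": [0, 0, 0], "twist": 0}]}}

```text
clock: 7.02
position: [0.6173, 0.0199, 0.071]
ee_rot: [0.246, 0.666, 0.246, -0.659]
contact_force: [2.8, 4.9, -0.8]
width: -0.0002
```

```bash
python3 - <<'E'
from h import *
rel()
E
```

```text
t 7.0167 yaw -49.29 r 0.0512 n 0.0211 z 0.071 F [ 2.79  4.87 -0.81] Fn 5.29 Mz [ 0.81444656 -0.40887743 -0.00276192]
```

Request:
{"api": "step_arm", "payload": {"increments": [{"grip": 0, "delta_pos": [0, 0, 0], "twist": 0}]}}

```text
clock: 7.1
position: [0.6162, 0.0187, 0.0709]
ee_rot: [0.247, 0.665, 0.247, -0.66]
contact_force: [1.2, 2.6, 2.0]
width: 0.0003
```

Request:
{"api": "step_arm", "payload": {"increments": [{"grip": 0, "delta_pos": [0, 0, 0], "twist": 0}, {"grip": 0, "delta_pos": [0, 0, 0], "twist": 0}]}}

```text
clock: 7.27
position: [0.6154, 0.0177, 0.0703]
ee_rot: [0.248, 0.664, 0.246, -0.661]
contact_force: [2.3, 2.4, 3.0]
width: 0.0
```

Request:
{"api": "step_arm", "payload": {"increments": [{"grip": 0, "delta_pos": [-0.001, -0.0016, 0], "twist": -2}, {"grip": 0, "delta_pos": [0, 0, 0], "twist": 0}]}}

```text
clock: 7.43
position: [0.6134, 0.0155, 0.0695]
ee_rot: [0.236, 0.668, 0.234, -0.666]
contact_force: [-0.3, 0.1, 0.2]
width: 0.0003
```

```bash
python3 - <<'E'
from h import *
rel()
E
```

```text
t 7.4333 yaw -51.14 r 0.0514 n 0.0169 z 0.0695 F [-0.25  0.15  0.18] Fn -0.1 Mz [ 0.01877522 -0.09588369 -0.0336574 ]
```

The fingers came free at the fourth click of the push, so the pointer should be at 5. I'll back off, rise and check.

Request:
{"api": "step_arm", "payload": {"increments": [{"grip": 0, "delta_pos": [0.006, 0.006, 0], "twist": 0}, {"grip": 0, "delta_pos": [0.006, 0.006, 0.02], "twist": 0}, {"grip": 0, "delta_pos": [0, 0, 0.04], "twist": 0}, {"grip": 0, "delta_pos": [0, 0, 0.04], "twist": 0}, {"grip": 0, "delta_pos": [0, 0, 0.04], "twist": 0}, {"grip": 0, "delta_pos": [0, 0, 0], "twist": 0}, {"grip": 0, "delta_pos": [0, 0, 0], "twist": 0}]}}

```text
clock: 8.02
position: [0.6258, 0.0281, 0.2114]
ee_rot: [0.237, 0.668, 0.234, -0.665]
contact_force: [0.0, -0.4, -0.1]
width: -0.0003
```

```bash
python3 - <<'E'
from h import *
rel(); d,s=look("wrist","pics/w4.png"); print(proj(d,s,[*D,.085]))
over("pics/w4.npy","pics/c7.png",(4.5,5,5.5),(220,130,190,145))
E
```

```text
t 8.0167 yaw -51.08 r 0.0494 n 0.0345 z 0.2114 F [ 0.01 -0.37 -0.1 ] Fn -0.22 Mz [ 0.0230912  -0.00492282 -0.01846611]
[264.02499297 227.8166777 ]
```

View pics/c7.png

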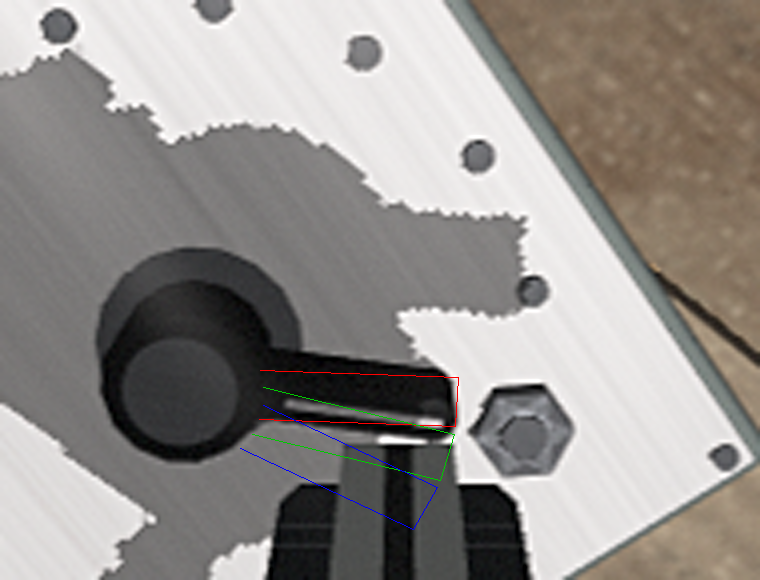

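The white index line runs (285,403) to (440,422), between the 4.5 and 5 outlines, with the hexagon stud at (522,432). The line's angle has to be measured properly, in all the wrist pictures.

```bash
cat > ln.py <<'E'
from h import *
def line(f,Dc=D):
    d,s=load(f); im=d["img"].astype(int); K,R,c=cam(d,s)
    # rectify: sample plane z=.085 in box-polar coords
    A=np.arange(-130,130,.5); Rr=np.arange(.026,.060,.001); best=[]
    a,r=np.meshgrid(np.radians(A),Rr,indexing="ij"); X=np.stack([Dc[0]+r*np.cos(a),Dc[1]+r*np.sin(a),np.full_like(a,.085)],-1)
    q=(X-c)@R; uv=(q@K.T); u=(uv[...,0]/uv[...,2]).astype(np.float32); v=(uv[...,1]/uv[...,2]).astype(np.float32)
    g=cv2.remap(d["img"].max(2),u,v,cv2.INTER_LINEAR)
    cv2.imwrite(f[:-4]+"_pol.png",g.T)
    m=np.median(g,1); return A,m
if __name__=="__main__":
    look("wrist","pics/w5.png"); look("top","pics/top1.png")
    for f in ("top0","w1","w3","w4","w5","top1"):
        A,m=line(f"pics/{f}.npy"); print(f)
        print([ (round((59-x)/25,2),int(y)) for x,y in zip(A[::3],m[::3]) if y<115 ])
E
python3 ln.py
```

```text
top0
[(np.float64(0.84), 87), (np.float64(0.78), 81), (np.float64(0.72), 89), (np.float64(0.66), 113), (np.float64(0.54), 110), (np.float64(0.48), 82), (np.float64(0.42), 56), (np.float64(0.36), 46), (np.float64(0.3), 46), (np.float64(0.24), 63), (np.float64(0.18), 87)]
w1
[(np.float64(2.94), 93), (np.float64(2.88), 38), (np.float64(2.82), 36), (np.float64(2.76), 35), (np.float64(2.7), 41), (np.float64(2.64), 52), (np.float64(2.58), 67), (np.float64(2.52), 76), (np.float64(2.46), 77), (np.float64(2.4), 76), (np.float64(2.34), 77), (np.float64(2.28), 77), (np.float64(2.22), 79), (np.float64(1.62), 84), (np.float64(1.56), 75), (np.float64(1.5), 76), (np.float64(0.78), 66), (np.float64(0.72), 57), (np.float64(0.48), 57), (np.float64(0.42), 45), (np.float64(0.36), 43), (np.float64(0.3), 37), (np.float64(0.24), 31), (np.float64(0.18), 27), (np.float64(0.12), 27), (np.float64(0.06), 24), (np.float64(0.0), 21), (np.float64(-0.06), 34), (np.float64(-0.12), 102)]
w3
[(np.float64(4.56), 108), (np.float64(4.5), 36), (np.float64(4.44), 27), (np.float64(4.38), 29), (np.float64(4.32), 28), (np.flo
[... 4986 characters left out ...]
p.float64(1.92), 112), (np.float64(1.86), 112), (np.float64(1.8), 113), (np.float64(1.74), 112), (np.float64(1.68), 112), (np.float64(1.62), 112), (np.float64(1.56), 112), (np.float64(1.5), 111), (np.float64(1.44), 112), (np.float64(1.38), 113), (np.float64(1.32), 114), (np.float64(1.26), 114), (np.float64(1.2), 114), (np.float64(1.14), 114), (np.float64(1.08), 113), (np.float64(1.02), 113), (np.float64(0.96), 113), (np.float64(0.9), 113), (np.float64(0.84), 113), (np.float64(-0.42), 114), (np.float64(-0.48), 114), (np.float64(-0.54), 114), (np.float64(-0.6), 114), (np.float64(-0.66), 114), (np.float64(-1.74), 114), (np.float64(-2.4), 114), (np.float64(-2.46), 114), (np.float64(-2.82), 114)]
```

The index line moved from 4.69 to 4.77 between two frames, so the selector may still be creeping. I'll wait and measure again.

Request:
{"api": "step_arm", "payload": {"increments": [{"grip": 0, "delta_pos": [0, 0, 0], "twist": 0}, {"grip": 0, "delta_pos": [0, 0, 0], "twist": 0}, {"grip": 0, "delta_pos": [0, 0, 0], "twist": 0}, {"grip": 0, "delta_pos": [0, 0, 0], "twist": 0}, {"grip": 0, "delta_pos": [0, 0, 0], "twist": 0}, {"grip": 0, "delta_pos": [0, 0, 0], "twist": 0}]}}

```text
clock: 8.67
position: [0.6244, 0.0283, 0.2081]
ee_rot: [-0.235, -0.667, -0.235, 0.667]
contact_force: [-0.8, 0.8, -0.0]
width: -0.0001
```

```bash
cat > wl.py <<'E'
from ln import *
def wl(f):
    A,m=line(f); p=(59-A)/25
    dk=m<60; out=[]
    for i in range(2,len(A)-2):
        if m[i]==m[max(0,i-2):i+3].max() and m[i]>60 and m[max(0,i-8):i].min()<60 and m[i+1:i+9].min()<60: out.append((round(p[i],2),int(m[i])))
    return out
E
python3 - <<'E'
from wl import *
d,s=look("wrist","pics/w6.png"); print(s["clock"])
d,s=look("wrist","pics/w7.png")
for f in ("w1","w3","w4","w5","w6","w7"): print(f,wl(f"pics/{f}.npy"))
E
```

```text
8.6667
w1 [(np.float64(0.6), 211)]
w3 []
w4 [(np.float64(4.68), 112)]
w5 [(np.float64(4.76), 113)]
w6 [(np.float64(4.94), 111)]
w7 [(np.float64(4.94), 111)]
```

It settled at 4.94, which is position 5. Now for the large button at about (0.505, 0.123).

Request:
{"api": "step_arm", "payload": {"increments": [{"grip": 0, "delta_pos": [-0.0239, 0.019, 0], "twist": 0}, {"grip": 0, "delta_pos": [-0.0239, 0.019, 0], "twist": 0}, {"grip": 0, "delta_pos": [-0.0239, 0.019, -0.02], "twist": 0}, {"grip": 0, "delta_pos": [-0.0239, 0.019, -0.025], "twist": 0}, {"grip": 0, "delta_pos": [-0.0239, 0.019, -0.025], "twist": 0}, {"grip": 0, "delta_pos": [0, 0, -0.025], "twist": 0}, {"grip": 0, "delta_pos": [0, 0, -0.025], "twist": 0}, {"grip": 0, "delta_pos": [0, 0, 0], "twist": 0}, {"grip": 0, "delta_pos": [0, 0, 0], "twist": 0}]}}

```text
clock: 9.52
position: [0.5043, 0.1234, 0.0878]
ee_rot: [-0.235, -0.666, -0.236, 0.668]
contact_force: [0.1, 0.2, 0.7]
width: 0.0001
```

```bash
python3 - <<'E'
from h import *
rel()
d,s=look("side","pics/s8.png"); d,s=look("top","pics/top8.png")
# lever in top view
from ln import line
A,m=line("pics/top8.npy"); p=(59-A)/25; k=(p>4)&(p<6); print([(round(x,2),int(y)) for x,y in zip(p[k][::4],m[k][::4])])
d,s=load("pics/s8.npy"); x0,y0=280,180
cv2.imwrite("pics/c8.png",cv2.resize(d["img"][y0:y0+100,x0:x0+130],None,fx=6,fy=6,interpolation=cv2.INTER_CUBIC)[:,:,::-1])
E
```

```text
t 9.5167 yaw -51.11 r -0.1011 n -0.0003 z 0.0878 F [0.13 0.16 0.71] Fn 0.2 Mz [-0.01270544 -0.00403435 -0.03541577]
[(np.float64(5.98), 218), (np.float64(5.9), 217), (np.float64(5.82), 216), (np.float64(5.74), 214), (np.float64(5.66), 192), (np.float64(5.58), 153), (np.float64(5.5), 112), (np.float64(5.42), 84), (np.float64(5.34), 55), (np.float64(5.26), 37), (np.float64(5.18), 40), (np.float64(5.1), 71), (np.float64(5.02), 115), (np.float64(4.94), 131), (np.float64(4.86), 111), (np.float64(4.78), 97), (np.float64(4.7), 119), (np.float64(4.62), 170), (np.float64(4.54), 205), (np.float64(4.46), 218), (np.float64(4.38), 218), (np.float64(4.3), 218), (np.float64(4.22), 217), (np.float64(4.14), 217), (np.float64(4.06), 217)]
```

View pics/c8.png

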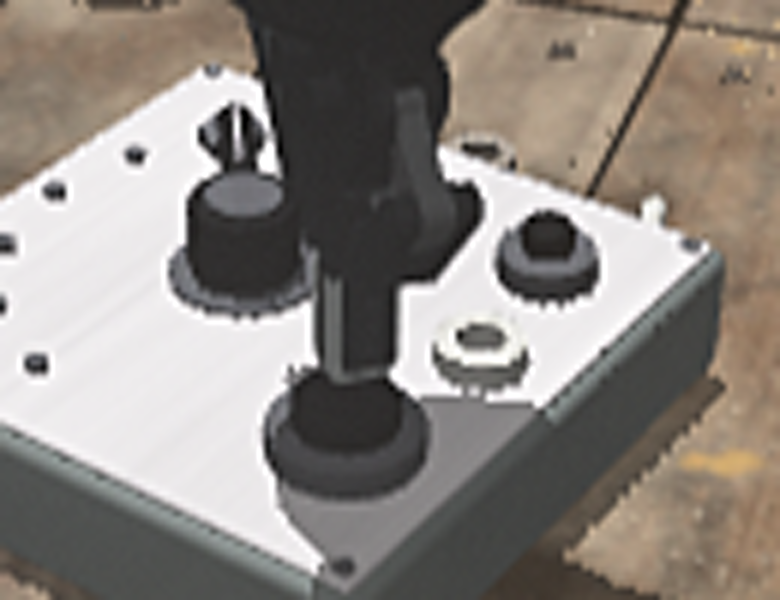

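The pointer's white line lies over the hub pointing at the hexagon (top view reads 4.94), and the fingers stand over the large button. Pressing.

Request:
{"api": "step_arm", "payload": {"increments": [{"grip": 0, "delta_pos": [0, 0, -0.005], "twist": 0}, {"grip": 0, "delta_pos": [0, 0, -0.004], "twist": 0}, {"grip": 0, "delta_pos": [0, 0, -0.003], "twist": 0}, {"grip": 0, "delta_pos": [0, 0, -0.003], "twist": 0}, {"grip": 0, "delta_pos": [0, 0, 0], "twist": 0}, {"grip": 0, "delta_pos": [0, 0, 0], "twist": 0}]}}

```text
clock: 10.12
position: [0.5055, 0.1232, 0.0737]
ee_rot: [0.236, 0.667, 0.235, -0.666]
contact_force: [0.7, 0.1, 3.5]
width: 0.0002
```

Request:
{"api": "step_arm", "payload": {"increments": [{"grip": 0, "delta_pos": [0, 0, -0.002], "twist": 0}, {"grip": 0, "delta_pos": [0, 0, -0.001], "twist": 0}, {"grip": 0, "delta_pos": [0, 0, 0], "twist": 0}, {"grip": 0, "delta_pos": [0, 0, 0], "twist": 0}]}}

```text
clock: 10.45
position: [0.5056, 0.1232, 0.071]
ee_rot: [0.236, 0.667, 0.235, -0.666]
contact_force: [-0.9, -1.2, 6.3]
width: 0.0001
```

Request:
{"api": "step_arm", "payload": {"increments": [{"grip": 0, "delta_pos": [0, 0, -0.0015], "twist": 0}, {"grip": 0, "delta_pos": [0, 0, -0.001], "twist": 0}, {"grip": 0, "delta_pos": [0, 0, 0], "twist": 0}, {"grip": 0, "delta_pos": [0, 0, 0], "twist": 0}]}}

```text
clock: 10.78
position: [0.5056, 0.1232, 0.0707]
ee_rot: [0.236, 0.668, 0.235, -0.666]
contact_force: [-4.5, -1.6, 22.2]
width: 0.0
```

The hard stop is reached: 22 N at z = 70.7 mm. I lift off and clear the view.

Request:
{"api": "step_arm", "payload": {"increments": [{"grip": 0, "delta_pos": [0, 0, 0.005], "twist": 0}, {"grip": 0, "delta_pos": [0, 0, 0.01], "twist": 0}, {"grip": 0, "delta_pos": [0, 0, 0.03], "twist": 0}, {"grip": 0, "delta_pos": [0, 0, 0.04], "twist": 0}, {"grip": 0, "delta_pos": [0, 0, 0.04], "twist": 0}, {"grip": 0, "delta_pos": [-0.02, 0.03, 0.02], "twist": 0}, {"grip": 0, "delta_pos": [-0.02, 0.03, 0], "twist": 0}, {"grip": 0, "delta_pos": [-0.02, 0.03, 0], "twist": 0}, {"grip": 0, "delta_pos": [0, 0, 0], "twist": 0}, {"grip": 0, "delta_pos": [0, 0, 0], "twist": 0}]}}

```text
clock: 11.62
position: [0.4433, 0.2145, 0.2127]
ee_rot: [-0.236, -0.666, -0.237, 0.667]
contact_force: [0.5, 0.2, -1.0]
width: -0.0004
```

```bash
python3 - <<'E'
from h import *
rel()
a,_=look("top","pics/top9.png"); b,_=look("side","pics/s9.png")
from ln import line
A,m=line("pics/top9.npy"); p=(59-A)/25; k=(p>4.3)&(p<5.7); print([(round(x,2),int(y)) for x,y in zip(p[k][::4],m[k][::4])])
t=cv2.resize(a["img"][165:285,225:390],(800,582),interpolation=cv2.INTER_CUBIC)
cv2.imwrite("pics/c9.png",t[:,:,::-1])
# change vs start in the top view (loose parts)
e=cv2.absdiff(a["img"],load("pics/top0.npy")[0]["img"]).max(2)
for n,(x,y) in dict(bush2=(298,256),bush4=(374,234),bolt=(364,264),key=(235,206),spanner=(318,142),tin=(420,150)).items(): print(n,e[y-8:y+9,x-8:x+9].max())
E
```

```text
t 11.6167 yaw -50.92 r -0.2103 n 0.0101 z 0.2127 F [ 0.47  0.18 -0.98] Fn 0.47 Mz [ 0.00275776  0.01872824 -0.01093531]
[(np.float64(5.68), 199), (np.float64(5.6), 165), (np.float64(5.52), 122), (np.float64(5.44), 90), (np.float64(5.36), 58), (np.float64(5.28), 39), (np.float64(5.2), 37), (np.float64(5.12), 61), (np.float64(5.04), 105), (np.float64(4.96), 132), (np.float64(4.88), 121), (np.float64(4.8), 99), (np.float64(4.72), 107), (np.float64(4.64), 161), (np.float64(4.56), 198), (np.float64(4.48), 219), (np.float64(4.4), 219), (np.float64(4.32), 219)]
bush2 9
bush4 9
bolt 10
key 9
spanner 10
tin 9
```

View pics/c9.png

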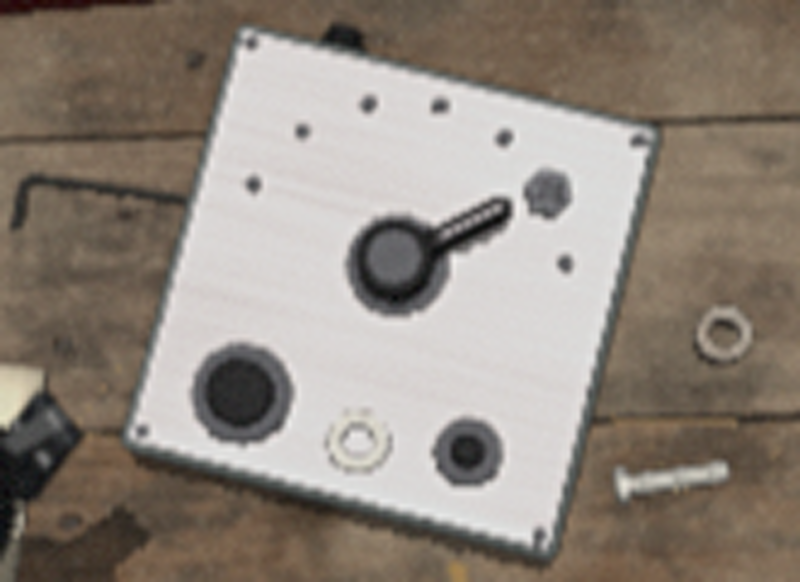

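The pointer at (440,250)–(505,208) aims at the hexagon at (548,194). The button is up, and the loose parts are unmoved. Handing in.

```bash
python3 -c "
from rig import manip
print(manip.sign_off())"
```

```text
the job is handed in; nothing more can be done
None
```

The selector now rests in position 5, the one marked by the hexagonal stud. After that I pressed the larger (left) button fully down and let it come up. I handed in at about 12 s of the 42 s allowed.

- **Selector:** I pushed the lever clockwise with the shut fingertips. The force rose to about 9–13 N and then dropped at each click I felt, up to the one that brought it into position 5. After the last click the pointer crept in slowly, reading 4.69, then 4.77, then 4.94. It still read about 4.95 in the final top view, with nothing covering it.
- **Button:** The large button met its hard stop at 22 N, with the fingertips at z = 70.7 mm; fully down should be at about 71 mm. In the last top view the button looked free, but I did not measure its height. I did not touch the small button.
- **Loose parts:** The top view showed no change around any of the six loose parts compared with the start.

**A check that disagreed:** at the start the pointer read about 0.5–0.6, between positions 0 and 1, rather than settled in one of them. I felt nothing as it moved to position 1, so I checked the pointer by camera at position 2 and again at the end.

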